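# Tongs: lift the clean bearing out of the parts tray

### The job

We are rebuilding a cordless tool and its cleaned parts must not be touched by hand: take the steel tongs out of the wooden holder, reach with them into the parts tray, close them on the larger of the two ball bearings where it lies and lift it out of its compartment. Finish while still holding it in the squeezed tongs, at rest and clear of the tray, some 10 cm above the tray's rim (8 at the least). The gripper itself must never touch the bearing, and the other parts and the things lying on the bench stay where they are.

Things in the scene. Friction and masses are not known exactly. Their poses are not given: they have to be found in the camera images.
- tongs_grip (a point): Steel bow tongs, 146 mm long, about 70 g, upright in the holder's slot, bow up, tips down. Point midway between the legs at their ribbed grip lands (20 mm wide, 40 mm tall), 90 mm above the tips' lower ends, 56 mm below the bow's top. z up along the tongs; the legs close along y. Outside width here: 46 mm free, 40 mm with the jaws on the large bearing
- tongs_tips (a point): Point midway between the jaws, 7 mm above their lower ends (83 mm below tongs_grip), same axes. The jaws are shallow V plates 24 mm wide, 14 mm tall; free they stand about 43 mm apart at the narrowest, 59 mm over their outsides, so they pass down over the large bearing with some 8 mm to spare each side
- tongs_left (a joint): closing angle of the left (+y) leg about its pivot in the bow, rad: 0 free and open, about 0.07 with the jaws on the large bearing, stop at 0.18; the right leg moves alike. A spring opens the legs: squeezed at the grip lands they stay open up to 8 N a side and meet the bearing at 9 N; a third of any more reaches the bearing. 5 N carries the tongs open, 20 N holds the bearing well
- jaw_left: left (+y) jaw of the tongs, the V plate at the foot of the left leg; the origin of this entry lies up at the leg's pivot in the bow, so use point tongs_tips for where the jaws are
- jaw_right: right (-y) jaw, likewise
- holder_slot (a point): Beech block 150 x 110 x 56 mm, fixed; centre of the mouth of its slot, on the block's top, 18 mm from the block's middle. The slot is 30 mm (x) by 70 mm (y), 50 mm deep; the tongs stand in it and are drawn straight up. Two short tools with plastic handles stand in the block 66 mm to the +x side of this point, 32 mm either side, 45 mm tall above the block
- tray: Grey plastic parts tray 169 x 276 mm, fixed; origin under its middle, floor 4 mm thick, walls 3 mm, rim 40 mm above the bench. 2 (along x) by 3 (along y) compartments of 80 x 88 mm inside, their middles at x = +-41.5 mm and y = -91, 0, +91 mm in the tray's frame, one part near the middle of each
- bearing_mid (a point): centre of the large ball bearing, the one to pick: plain steel ring, 32 mm outside diameter, 12 mm bore, 12 mm thick, about 45 g, lying flat on a compartment's floor (its underside 4 mm above the bench); this point is half-way up
- small_bearing_mid (a point): centre of the small ball bearing: steel ring 22 mm outside, 7 mm thick, lying flat, in another compartment of the tray: leave alone
- gear_mid (a point): centre of a dark spur gear, 37 mm over the teeth, 12 mm thick with a hub to 17 mm, in another compartment of the tray: leave alone
- nut_mid (a point): centre of a hexagon nut, 30 mm across flats, 14 mm high, in another compartment of the tray: leave alone
- bush_mid (a point): centre of a brass flanged bush, flange 34 mm, 22 mm high, in another compartment of the tray: leave alone
- pinion_mid (a point): centre of a bevel pinion, 29 mm wide foot, stub shaft up, 30 mm high, in another compartment of the tray: leave alone
- screwdriver: loose screwdriver, 190 mm long, lying on the bench left of the tray; leave alone
- wrench: loose spanner, 170 mm long, lying on the bench at the far left of the tray; leave alone
- battery: loose black battery pack, 115 x 75 x 61 mm, beyond the tray; origin under its middle; leave alone
- grease_jar: small white jar with black cap, 64 mm across, 65 mm tall, beyond the tray and holder; origin under its middle; leave alone
- tape_roll: grey tape roll, 100 mm across, 45 mm tall, lying flat beyond the holder; origin under its middle; leave alone
- flashlight: black flashlight, 125 mm long, lying beyond the tray; leave alone

How it is judged (in metres and radians):
On the way, in this order (a step that is already met when the one before it is completed fails the run):
1. the gripper has drawn the tongs up out of the holder's slot (height (world z) of tongs_tips above 0.072 m and contact force between the fingers and tongs above 1 N), for 0.1 s.
2. both jaws of the tongs press on the large bearing while it is still down in its compartment (contact force between each of jaw_left, jaw_right and bearing above 0.4 N and height (world z) of bearing_mid below 0.03 m), for 0.1 s.
At the end, for the whole second after the job is handed in: Both jaws press on the large bearing (over 0.4 N each, within 18 mm of their middle), its centre at rest over 120 mm above the bench, the gripper holding the tongs; bearing clear of gripper and tray, tongs clear of tray and holder; other parts within 25 mm, bench things within 30 mm of their start (contact force between each of jaw_left, jaw_right and bearing above 0.4 N and height (world z) of bearing_mid above 0.12 m and distance between bearing_mid and tongs_tips below 0.018 m and contact force between the fingers and tongs above 1 N and contact force between each of the fingers, the arm, tray and bearing below 0.05 N and contact force between each of tray, holder and tongs below 0.05 N and linear speed of bearing below 0.03 m/s and distance of each of small_bearing_mid, gear_mid, nut_mid, bush_mid, pinion_mid from where it was at the start of the episode below 0.025 m and distance of each of screwdriver, wrench, battery, grease_jar, tape_roll, flashlight from where it was at the start of the episode below 0.03 m); the arm keeps its last pose, push and grip.
It fails at once if the gripper or arm touches the bearing (contact force between any of the fingers, the arm and bearing above 0.3 N).
It fails at once if another part in the tray is shifted by more than 25 mm (distance of any of small_bearing_mid, gear_mid, nut_mid, bush_mid, pinion_mid from where it was at the start of the episode above 0.025 m).
It fails at once if a thing lying on the bench is shifted by more than 30 mm (distance of any of screwdriver, wrench, battery, grease_jar, tape_roll, flashlight from where it was at the start of the episode above 0.03 m).
It also fails if it takes over 42 s, if anything falls off the work surface, if the arm or the gripper's body presses on something with over 40 N, if the wrist force passes 120 N, or if a joint passes its speed limit or range.

### The arm

A 6-joint arm with a two-finger parallel gripper is mounted at the origin on the work surface. World frame = base frame: x ahead of the robot, y to its left, z up, the work surface at z = 0. Lengths are in m, angles in degrees, forces in N, time in s.
With the tool pointing down it reaches from about 0.2 to 0.875 m from the base axis. Payload 3.4 kg.
Tool frame: the origin (TCP) lies on the front face of the gripper's body, between the roots of the fingers; the fingertips stand 97 mm ahead of it and the grasp point (between the pads) lies arm.grasp_offset ahead of it (arm.grasp_offset is the distance from the TCP to the grasp point, in m); z points along the fingers, y is the direction in which the jaws open and shut (so a half turn about z gives the same grasp; the last joint's range is limited). The gripper opens to 94 mm and grips with 3 to 60 N. Pads are 16 mm wide; open, the fingers measure 119 mm over their backs; the gripper's body (75 mm by 177 mm) begins 78 mm behind the grasp point.
Start: joints at [-80.214, 15.808, 86.224, -0, 77.962, -6.933], TCP at [0.165, -0.551, 0.303] pointing down, gripper open.
Joint ranges: [-165.64, 165.64], [-43.16, 119.46], [12.63, 154.43], [-67.54, 247.53], [6.08, 155.33], [-154.97, 154.97]. Speed limits (degrees/s): [147.25, 147.25, 180, 180, 180, 180].

### API

Orientations are given as a 3x3 rotation matrix whose columns are the frame's x, y, z axes.
In Python, from plant import arm gives the robot as it stands.
- The arm moves only by the shell command python3 -m handwheel 'ROWS' [FORCE]. ROWS is JSON, one flat list of numbers, 7 for each row, row after row: the turn, a rotation vector about the world's x, y, z as a fraction of full scale, then the shift along the world's x, y, z as a fraction of full scale, then the opening, from 0 (shut) to 1 (fully open). A call has exactly 5 rows; each row shifts and turns the commanded pose from where the row before left it; what a row does not reach is not made up. Full scale, the value 1, is 0.25 m for a shift and pi/2 rad for a turn. A row lasts 1/8 s, in which the tool goes at most 62.5 mm and 10.7 degrees, less where a joint would pass 70% of its speed; a pose out of reach is approached as far as the arm can. A call with a number of a shift or a turn outside -1 to 1 is refused whole. A call with a gripper value outside its range is refused whole. The fingers move at their own pace and stop on an object; FORCE is the grip in N (left out, the last holds). Time passes only in rows, so rows that do not move let the fingers close, or fill a call up. It gives the time, the measured TCP pose, the force and the opening at its end, in the units of the state.
- arm.get_obs(): the state, without advancing time (a new reading comes with each control period).
- arm.capture(name): name is "side" or "top" or "wrist"; returns the picture (420x560x3 uint8, red, green, blue); there is no depth.
- arm.camera_model(name): a dict with "K" (3x3 intrinsics, pixels), "dist" ([k1, k2, p1, p2, k3] as OpenCV has them; the pictures are not rectified), "R" (3x3) and "t" (3): a world point X has camera coordinates R X + t. Camera axes: x right, y down, z forward; pixel columns grow to the right and rows downward; lengths in m; the calibration is good to about 2 mm. A picture is of the moment at which its call begins: read the wrist's pose just before it. camera_model takes no time and is no camera call; for the wrist camera it gives the pose at the moment of the call.
- arm.finish_job(): hands the job in, once; it reports no verdict.
The state is a dict: "time": time; "joint_positions": joint angles; "joint_velocities": joint speeds; "effort": joint torques, N m; "position": TCP position; "orientation": TCP orientation; "contact_force": force on the tool from outside, world axes, zero at the start; "torque": the same for the moment, N m; "width": finger opening in m.
Only numpy, scipy, OpenCV 4.12 (cv2) and the standard library are available. Lean on these libraries where they do the work, as an engineer would, in place of code of your own. Each camera call takes 0.05 s, during which the arm holds its last target.

## Working session

There is one attempt and no reset: what is moved stays moved. The work goes in short steps, Python scripts to look and compute and a shell command to move; the robot and the scene stay as the last step left them, time stands still between calls to the robot, and variables do not carry over. Pictures are saved under pics/ and viewed, and the job is handed in when it is done.

```bash
ls; mkdir -p pics
python3 - <<'E'
from plant import arm
import cv2
o=arm.get_obs()
for k,v in o.items(): print(k,v)
print(arm.grasp_offset)
for n in ("top","side","wrist"):
    m=arm.camera_model(n); print(n,m)
    im=arm.capture(n); cv2.imwrite(f"pics/{n}0.png",im[:,:,::-1])
E
```

```text
pics
time 0.0
joint_positions [-8.02149336e+01  1.58461110e+01  8.62907606e+01 -1.98738144e-03
  7.79622981e+01 -6.93253422e+00]
joint_velocities [ 0.03848444  0.12644844 -0.0364736  -0.0488558   0.00414157  0.07357128]
effort [ 1.39403451e-04 -4.04587913e+01 -2.37231159e+01  6.99891569e-02
  3.43007315e-02 -1.36920162e-04]
position [ 0.16532562 -0.55033232  0.30185065]
orientation [[ 9.57732115e-01  2.87661414e-01 -3.27590402e-04]
 [ 2.87661547e-01 -9.57730622e-01  1.69989149e-03]
 [ 1.75249828e-04 -1.72227583e-03 -9.99998502e-01]]
contact_force [-0.20294998  0.11234457  0.12715766]
torque [-0.00297075 -0.02633589  0.02492416]
width 0.09387295386808106
0.0784
top {'K': array([[475.88272143,   0.        , 275.84261739],
       [  0.        , 475.88272143, 213.20945253],
       [  0.        ,   0.        ,   1.        ]]), 'dist': array([0.05475607, 0.        , 0.        , 0.        , 0.        ]), 'R': array([[-0.01477185, -0.99938741,  0.03172698],
       [-0.99634414,  0.01204183, -0.08457753],
       [ 0.08414367, -0.03286036, -0.99591166]]), 't': array([0.00294587, 0.61750783, 1.
[... 280 characters left out ...]
3492e-01, -1.40761342e-01,  3.58712721e-04],
       [-8.55859759e-02,  5.99940993e-01, -7.95453233e-01],
       [ 1.11753858e-01, -7.87563997e-01, -6.06014872e-01]]), 't': array([0.57600226, 0.13514237, 1.1380682 ])}
wrist {'K': array([[299.01927957,   0.        , 279.7672329 ],
       [  0.        , 299.01927957, 212.82239282],
       [  0.        ,   0.        ,   1.        ]]), 'dist': array([-0.0548238,  0.       ,  0.       ,  0.       ,  0.       ]), 'R': array([[ 2.87547531e-01, -9.57766057e-01, -7.73202030e-04],
       [-9.27749256e-01, -2.78736013e-01,  2.48168397e-01],
       [-2.37902786e-01, -7.06428722e-02, -9.68716599e-01]]), 't': array([-0.57551913, -0.02487756,  0.3903277 ])}
```

View pics/top0.png

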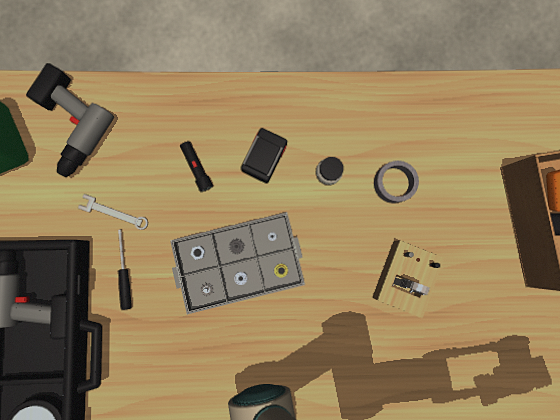

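View pics/side0.png

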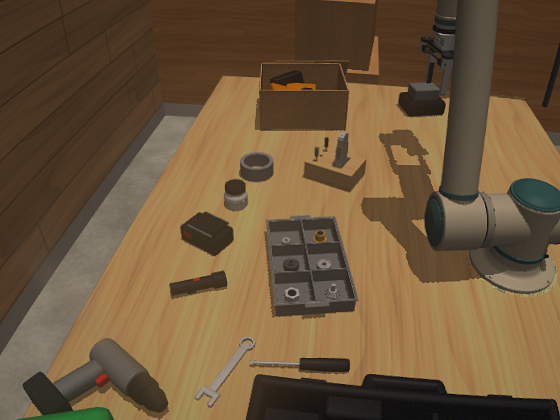

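View pics/wrist0.png

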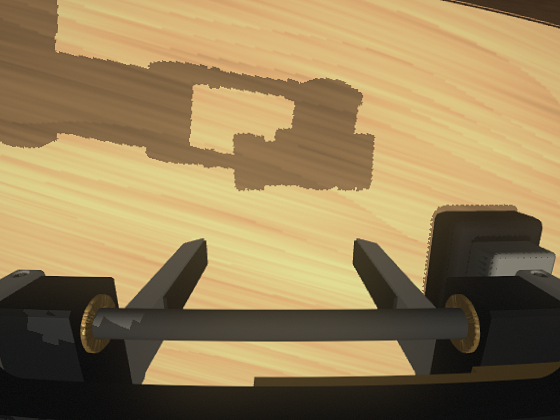

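The top view shows the tray centred near (239,262) and the holder near (410,278) with the tongs in it. The parts are a ring-like one at (240,279), a small one at (272,237), the bush at (281,271), the gear at (237,246), the nut at (197,253) and the pinion at (206,289). I'll enlarge both areas.

Run:
```python
import cv2
t=cv2.imread("pics/top0.png"); s=cv2.imread("pics/side0.png")
def crop(im,x,y,w,h,f,n): cv2.imwrite(n,cv2.resize(im[y:y+h,x:x+w],None,fx=f,fy=f,interpolation=cv2.INTER_CUBIC))
crop(t,165,205,145,112,5,"pics/c_tray.png")
crop(t,365,230,85,90,6,"pics/c_hold.png")
crop(s,295,120,80,75,8,"pics/s_hold.png")
crop(s,255,210,110,110,5,"pics/s_tray.png")
```

```text
(no output)
```

View pics/c_tray.png

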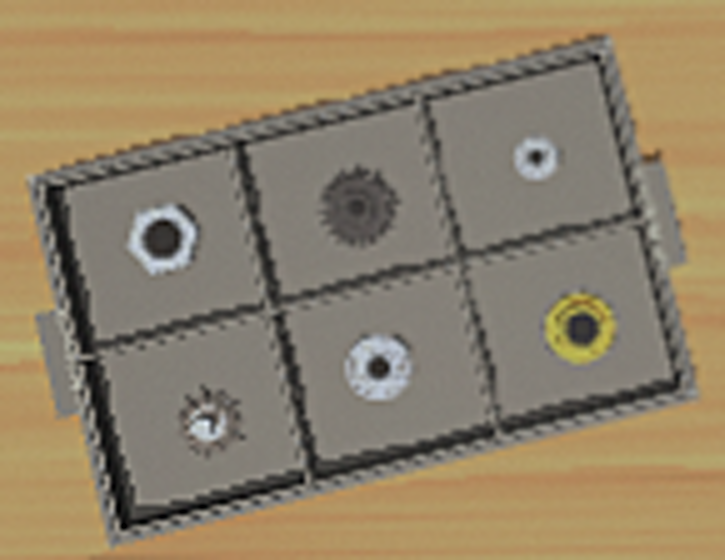

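View pics/c_hold.png

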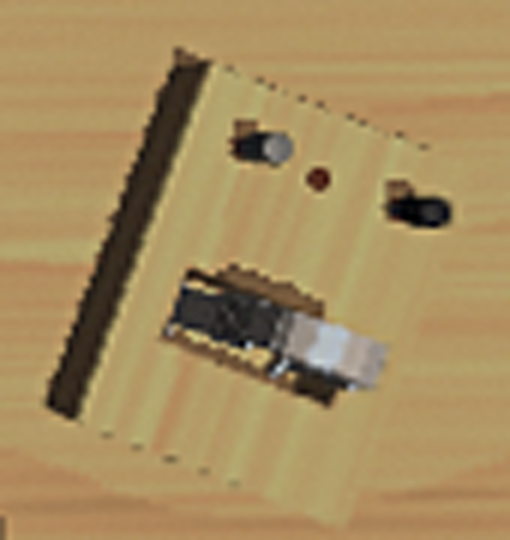

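View pics/s_hold.png

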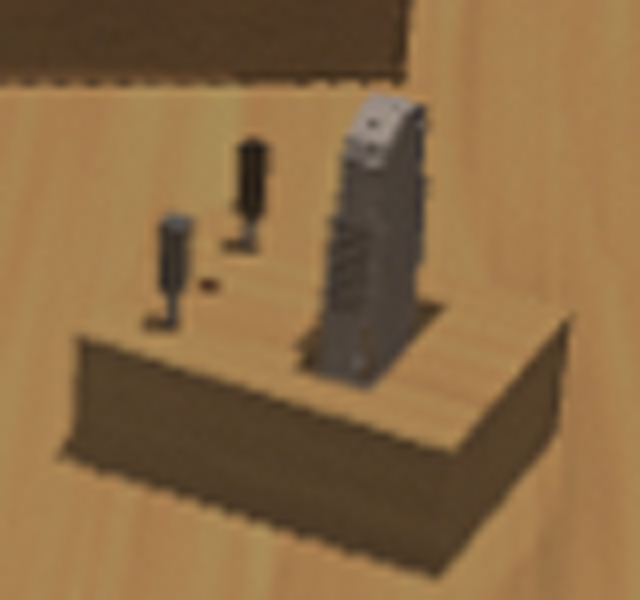

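View pics/s_tray.png

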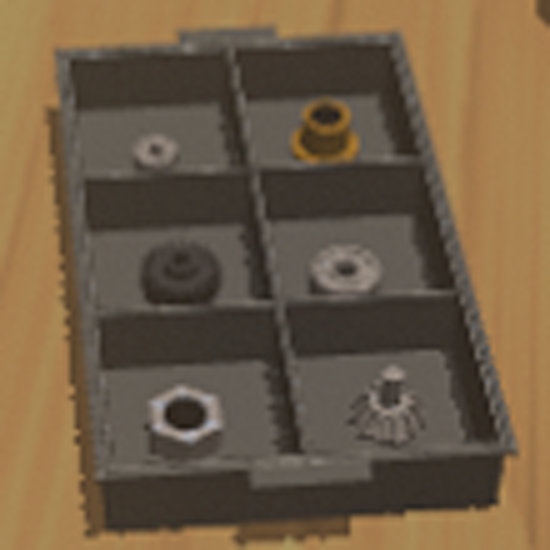

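```bash
cat > h.py <<'E'
from plant import arm
import cv2, numpy as np
def ray(n,uv,m=None):
    m=m or arm.camera_model(n)
    p=cv2.undistortPoints(np.array(uv,float).reshape(-1,1,2),m["K"],m["dist"]).reshape(-1,2)
    d=np.c_[p,np.ones(len(p))]@m["R"]; c=-m["R"].T@m["t"]
    return c,d
def atz(n,uv,z,m=None):
    c,d=ray(n,uv,m); return c+d*((z-c[2])/d[:,2])[:,None]
def proj(n,X,m=None):
    m=m or arm.camera_model(n)
    return cv2.projectPoints(np.array(X,float).reshape(-1,3),cv2.Rodrigues(m["R"])[0],m["t"],m["K"],m["dist"])[0].reshape(-1,2)
def tri(a,b):
    (c1,d1),(c2,d2)=ray(a[0],a[1]),ray(b[0],b[1])
    d1=d1[0];d2=d2[0];s=np.linalg.lstsq(np.c_[d1,-d2],c2-c1,rcond=None)[0]
    p,q=c1+s[0]*d1,c2+s[1]*d2
    return (p+q)/2,np.linalg.norm(p-q)
E
python3 - <<'E'
from h import *
np.set_printoptions(precision=4,suppress=True)
f=lambda pts,k,o:np.array(pts,float)/k+o
tr=atz("top",f([(35,180),(607,38),(693,395),(112,543)],5,(165,205)),.04)
print("tray",tr,tr.mean(0),[np.linalg.norm(tr[i]-tr[i-1]) for i in range(4)])
print("tray yaw of y",np.degrees(np.arctan2(*(tr[0]-tr[1])[1::-1])),np.degrees(np.arctan2(*(tr[3]-tr[2])[1::-1])))
print("bearing",atz("top",f([(378,367)],5,(165,205)),.016), atz("side",f([(346,268)],5,(255,210)),.016))
ho=atz("top",f([(210,62),(430,150),(350,525),(80,420)],6,(365,230)),.056)
print("hold",ho,ho.mean(0),[np.linalg.norm(ho[i]-ho[i-1]) for i in range(4)])
hs=atz("side",f([(80,340),(458,450),(572,315)],8,(295,120)),.056)
print("hold side",hs)
x=ho[0]-ho[3];print("x dir",np.degrees(np.arctan2(x[1],x[0])));x=ho[1]-ho[2];print(np.degrees(np.arctan2(x[1],x[0])))
y=ho[0]-ho[1];print("y",np.degrees(np.arctan2(y[1],y[0])));y=ho[3]-ho[2];print("y",np.degrees(np.arctan2(y[1],y[0])))
sl=atz("top",f([(190,270),(325,305),(332,405),(165,338)],6,(365,230)),.056);print("slot",sl,sl.mean(0))
print("bow top", tri(("top",f([(333,345)],6,(365,230))),("side",f([(385,110)],8,(295,120)))))
E
```

```text
tray [[ 0.5537  0.2403  0.04  ]
 [ 0.6175 -0.0301  0.04  ]
 [ 0.4481 -0.0679  0.04  ]
 [ 0.385   0.2039  0.04  ]] [0.5011 0.0866 0.04  ] [np.float64(0.17255724539134423), np.float64(0.2778771381624067), np.float64(0.17353379255066645), np.float64(0.2789622651708495)]
tray yaw of y 103.26713047637352 103.06308399620481
bearing [[0.4624 0.0812 0.016 ]] [[0.4619 0.0816 0.016 ]]
hold [[ 0.5474 -0.2954  0.056 ]
 [ 0.5121 -0.3801  0.056 ]
 [ 0.3687 -0.3422  0.056 ]
 [ 0.4099 -0.2394  0.056 ]] [ 0.4595 -0.3143  0.056 ] [np.float64(0.14853126142236225), np.float64(0.09173108144891916), np.float64(0.14832308978427958), np.float64(0.11068239204207521)]
hold side [[ 0.5442 -0.2889  0.056 ]
 [ 0.4065 -0.2363  0.056 ]
 [ 0.366  -0.3331  0.056 ]]
x dir -22.14469265320473
-14.80306177006609
y 67.33528226869535
y 68.16155198991697
slot [[ 0.4668 -0.2844  0.056 ]
 [ 0.4527 -0.3364  0.056 ]
 [ 0.4143 -0.3374  0.056 ]
 [ 0.4408 -0.2737  0.056 ]] [ 0.4436 -0.308   0.056 ]
bow top (array([ 0.4428, -0.3081,  0.1485]), np.float64(0.0027344635602657703))
```

Bearing at about (0.462, 0.081), and both views agree. Tray yaw is about 13.2°. The slot is near (0.442, −0.309) with the tongs' y axis at about 68°. I'll move above the tongs at the present height and turn about −39°.

```bash
python3 -m handwheel '[0,0,-0.0864,0.16,0.14,0,1, 0,0,-0.0864,0.16,0.14,0,1, 0,0,-0.0864,0.16,0.14,0,1, 0,0,-0.0864,0.16,0.14,0,1, 0,0,-0.0864,0.16,0.14,0,1]'
```

```text
time: 0.78
position: [0.3664, -0.3744, 0.3025]
orientation: [[0.924, -0.382, -0.0], [-0.382, -0.924, 0.0], [-0.0, -0.0, -1.0]]
contact_force: [1.1, 0.1, 0.1]
width: 0.0941
```

```bash
python3 -m handwheel '[0,0,0,0.1,0.085,0,1, 0,0,0,0.1,0.085,0,1, 0,0,0,0.1,0.085,0,1, 0,0,0,0,0,0,1, 0,0,0,0,0,0,1]'
python3 - <<'E'
from h import *
np.set_printoptions(precision=4,suppress=True)
o=arm.get_obs();m=arm.camera_model("wrist");im=arm.capture("wrist");cv2.imwrite("pics/w1.png",im[:,:,::-1])
np.savez("w1.npz",**m);print(o["position"],-m["R"].T@m["t"])
cv2.imwrite("pics/t1.png",arm.capture("top")[:,:,::-1])
E
```

```text
time: 1.4
position: [0.4399, -0.3122, 0.3025]
orientation: [[0.926, -0.377, -0.001], [-0.377, -0.926, -0.0], [-0.001, 0.001, -1.0]]
contact_force: [0.7, -0.3, 0.7]
width: 0.094
[ 0.4399 -0.3122  0.3025] [ 0.5077 -0.3401  0.3843]
```

View pics/w1.png

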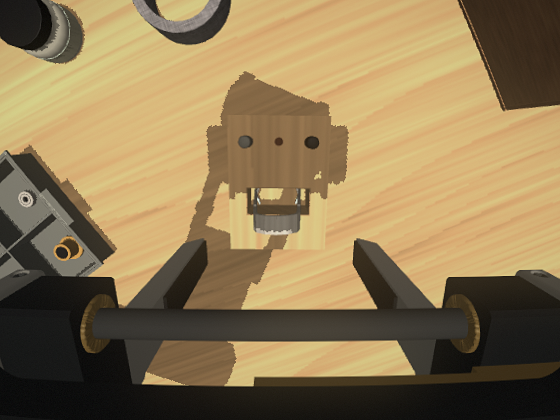

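Run:
```python
from h import *
t=cv2.imread("pics/w1.png")
cv2.imwrite("pics/w1c.png",cv2.resize(t[110:255,205:350],None,fx=4,fy=4,interpolation=cv2.INTER_CUBIC))
```

```text
(no output)
```

View pics/w1c.png

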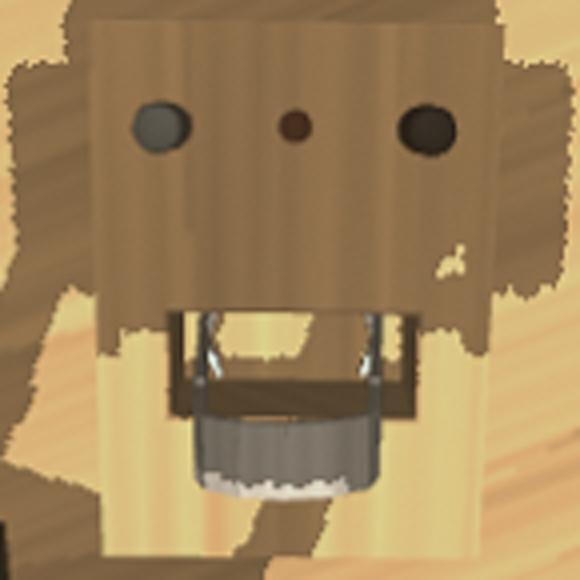

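Run:
```python
from h import *
np.set_printoptions(precision=4,suppress=True)
m=dict(np.load("w1.npz"))
f=lambda p:np.array(p,float)/4+(205,110)
s=atz("wrist",f([(168,312),(418,312),(418,415),(168,415)]),.056,m);print(s,s.mean(0),[np.linalg.norm(s[i]-s[i-1]) for i in range(4)])
y=s[0]-s[1];print(np.degrees(np.arctan2(y[1],y[0])))
h=atz("wrist",f([(90,22),(503,24),(480,555),(103,555)]),.056,m);print(h,h.mean(0),[np.linalg.norm(h[i]-h[i-1]) for i in range(4)])
y=h[0]-h[1];print(np.degrees(np.arctan2(y[1],y[0])));x=h[0]-h[3];print(np.degrees(np.arctan2(x[1],x[0])))
hh=h.mean(0);
b=atz("wrist",f([(288,455),(195,420),(382,420)]),.150,m);print("bow",b)
y=atz("wrist",f([(200,380)]),.13,m)-atz("wrist",f([(375,380)]),.13,m);print(y,np.degrees(np.arctan2(y[0,1],y[0,0])),np.linalg.norm(y))
print("tools mid",atz("wrist",f([(161,127),(427,130)]),.101,m))
```

```text
[[ 0.4695 -0.2857  0.056 ]
 [ 0.4433 -0.35    0.056 ]
 [ 0.4157 -0.3395  0.056 ]
 [ 0.4424 -0.2738  0.056 ]] [ 0.4427 -0.3122  0.056 ] [np.float64(0.029567445801021972), np.float64(0.06943351783599544), np.float64(0.029569454585087317), np.float64(0.0709454355174805)]
67.83439164322819
[[ 0.5482 -0.2976  0.056 ]
 [ 0.5067 -0.3981  0.056 ]
 [ 0.3691 -0.3414  0.056 ]
 [ 0.4108 -0.239   0.056 ]] [ 0.4587 -0.319   0.056 ] [np.float64(0.14933566657801567), np.float64(0.1087854290064299), np.float64(0.14884678789494402), np.float64(0.11048550917644501)]
67.58003054575723
-23.07515967291071
bow [[ 0.4441 -0.3121  0.15  ]
 [ 0.4581 -0.2974  0.15  ]
 [ 0.4438 -0.3325  0.15  ]]
[[0.0144 0.0353 0.    ]] 67.83174909169226 0.03816999582754403
tools mid [[ 0.5151 -0.309   0.101 ]
 [ 0.4912 -0.3657  0.101 ]]
```

```bash
python3 -m handwheel '[0,0,0,0.006,0,-0.128,1, 0,0,0,0.006,0,-0.128,1, 0,0,0,0,0,-0.128,1, 0,0,0,0,0,-0.128,1, 0,0,0,0,0,0,1]' 5 && python3 -c "
from h import *
cv2.imwrite('pics/s2.png',cv2.resize(arm.capture('side')[60:220,260:480,::-1],None,fx=3,fy=3))
cv2.imwrite('pics/w2.png',arm.capture('wrist')[:,:,::-1])
"
```

```text
time: 2.12
position: [0.4415, -0.3117, 0.1727]
orientation: [[0.926, -0.379, -0.004], [-0.379, -0.926, 0.004], [-0.005, -0.002, -1.0]]
contact_force: [1.4, 0.5, 0.4]
width: 0.0938
```

View pics/s2.png

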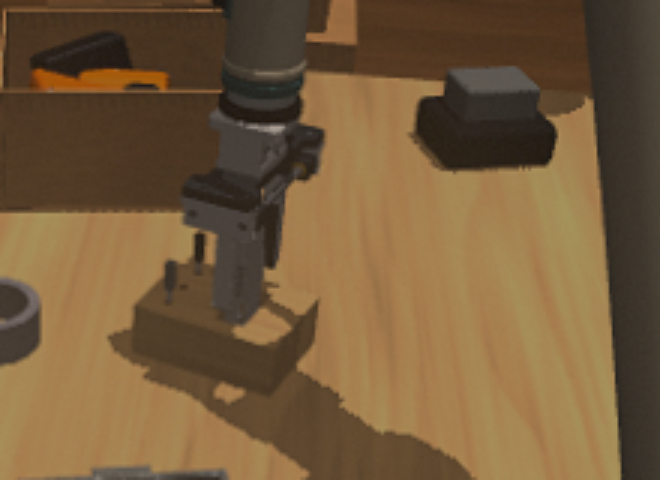

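View pics/w2.png

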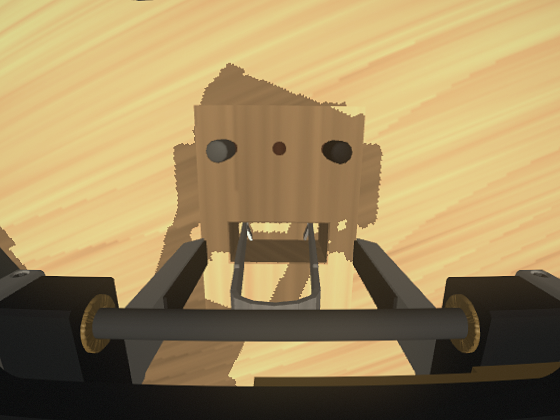

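The tongs sit centred between the fingers, with the bow arch at (277,300) and the fingertips at 207 and 353. Next is a 1.5 mm nudge in x, then closing at 5 N.

```bash
python3 -m handwheel '[0,0,0,0.006,-0.002,0.004,1, 0,0,0,0,0,0,0, 0,0,0,0,0,0,0, 0,0,0,0,0,0,0, 0,0,0,0,0,0,0]' 5; python3 -m handwheel '[0,0,0,0,0,0,0, 0,0,0,0,0,0,0, 0,0,0,0,0,0,0, 0,0,0,0,0,0,0, 0,0,0,0,0,0,0]' 5
```

```text
time: 2.85
position: [0.4449, -0.3124, 0.1757]
orientation: [[0.926, -0.377, -0.0], [-0.377, -0.926, -0.0], [-0.0, 0.0, -1.0]]
contact_force: [-0.7, -0.2, -0.6]
width: 0.0577
time: 3.48
position: [0.4449, -0.3124, 0.1757]
orientation: [[0.926, -0.377, -0.0], [-0.377, -0.926, 0.0], [-0.0, -0.0, -1.0]]
contact_force: [0.7, 0.3, -0.1]
width: 0.0482
```

```bash
python3 -m handwheel '[0,0,0,0,0,0,0, 0,0,0,0,0,0,0, 0,0,0,0,0,0,0, 0,0,0,0,0,0,0, 0,0,0,0,0,0,0]' 5
```

```text
time: 4.1
position: [0.4449, -0.3125, 0.1757]
orientation: [[0.926, -0.377, -0.0], [-0.377, -0.926, -0.0], [-0.0, 0.0, -1.0]]
contact_force: [-1.4, 0.2, -0.6]
width: 0.0479
```

```bash
python3 -m handwheel '[0,0,0,0,0,0.02,0, 0,0,0,0,0,0.04,0, 0,0,0,0,0,0.06,0, 0,0,0,0,0,0.06,0, 0,0,0,0,0,0.04,0]' 6;  python3 -c "
from h import *
cv2.imwrite('pics/s3.png',cv2.resize(arm.capture('side')[60:220,260:480,::-1],None,fx=3,fy=3))
cv2.imwrite('pics/w3.png',arm.capture('wrist')[:,:,::-1])
"
```

```text
time: 4.72
position: [0.4452, -0.3128, 0.2324]
orientation: [[0.926, -0.377, 0.001], [-0.377, -0.926, -0.001], [0.002, 0.001, -1.0]]
contact_force: [-0.6, -0.5, -1.0]
width: 0.0435
```

View pics/s3.png

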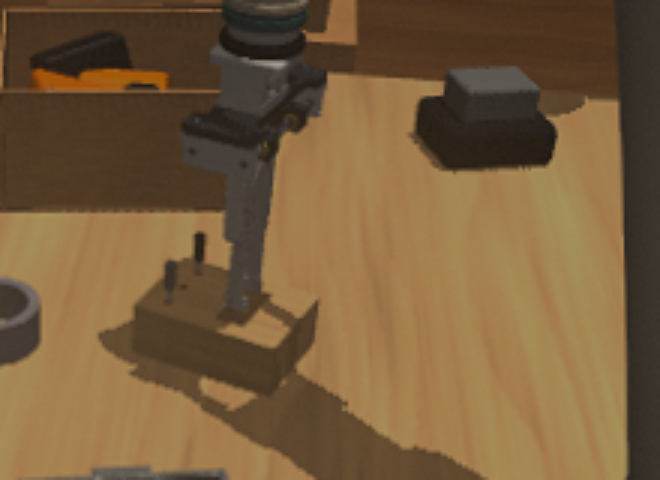

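View pics/w3.png

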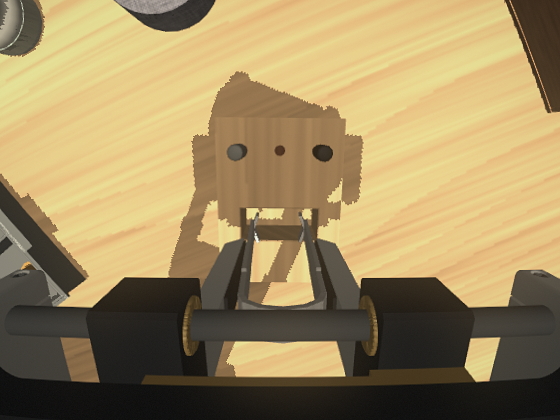

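Held and rising. The jaws hang straight below the fingers. I'll lift clear at 5 N.

```bash
python3 -m handwheel '[0,0,0,0,0,0.04,0, 0,0,0,0,0,0.06,0, 0,0,0,0,0,0.06,0, 0,0,0,0,0,0.06,0, 0,0,0,0,0,0.02,0]' 5;  python3 -m handwheel '[0,0,0.03,0.006,0.1,0,0, 0,0,0.05,0.008,0.16,0,0, 0,0,0.05,0.008,0.16,0,0, 0,0,0.05,0.008,0.16,0,0, 0,0,0.05,0.008,0.16,0,0]'
```

```text
time: 5.45
position: [0.4453, -0.3128, 0.2923]
orientation: [[0.926, -0.377, 0.002], [-0.377, -0.926, -0.002], [0.002, 0.001, -1.0]]
contact_force: [0.7, -0.5, 0.0]
width: 0.0479
time: 6.08
position: [0.4534, -0.1246, 0.2901]
orientation: [[1.0, -0.021, -0.001], [-0.021, -1.0, 0.001], [-0.001, -0.001, -1.0]]
contact_force: [0.5, 0.1, -0.0]
width: 0.0482
```

```bash
python3 -m handwheel '[0,0,0.05,0.008,0.16,0,0, 0,0,0.05,0.008,0.16,0,0, 0,0,0.05,0.008,0.16,0,0, 0,0,0.013,0.008,0.16,0,0, 0,0,0,0.008,0.1,0,0]'; python3 -m handwheel '[0,0,0,0,0.05,0,0, 0,0,0,0,0,0,0, 0,0,0,0,0,0,0, 0,0,0,0,0,0,0, 0,0,0,0,0,0,0]'; python3 -c "
from h import *
m=arm.camera_model('wrist');np.savez('w4.npz',**m)
im=arm.capture('wrist')[:,:,::-1]
cv2.imwrite('pics/w4.png',im)
s=arm.capture('side')[:,:,::-1];cv2.imwrite('pics/s4.png',s)
"
```

```text
time: 6.7
position: [0.4627, 0.0604, 0.2901]
orientation: [[0.973, 0.232, -0.002], [0.232, -0.973, 0.001], [-0.002, -0.001, -1.0]]
contact_force: [-0.5, 0.5, -1.1]
width: 0.0479
time: 7.32
position: [0.4645, 0.0694, 0.2907]
orientation: [[0.974, 0.227, -0.0], [0.227, -0.974, -0.0], [-0.0, 0.0, -1.0]]
contact_force: [0.1, -0.3, -0.2]
width: 0.0481
```

View pics/w4.png

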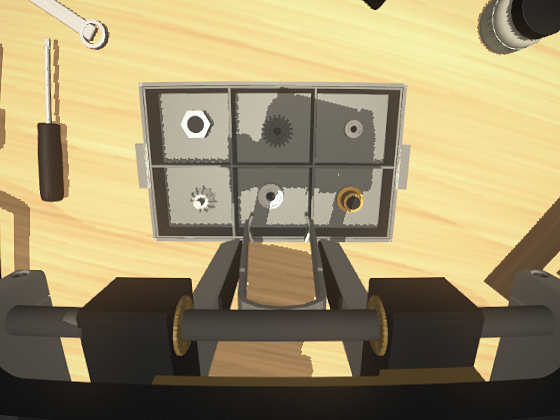

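View pics/s4.png

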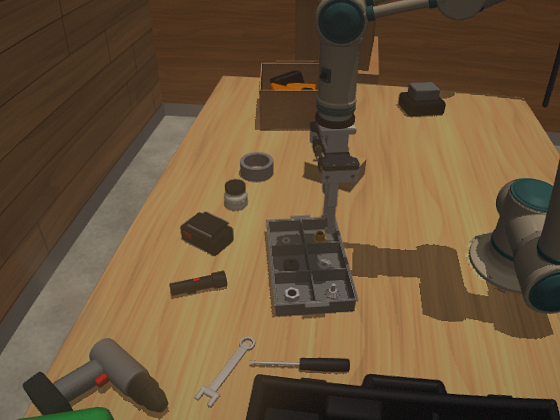

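Run:
```python
from h import *
t=cv2.imread("pics/w4.png");s=cv2.imread("pics/s4.png")
cv2.imwrite("pics/w4c.png",cv2.resize(t[160:320,200:360],None,fx=3.7,fy=3.7,interpolation=cv2.INTER_CUBIC))
cv2.imwrite("pics/s4c.png",cv2.resize(s[130:280,260:380],None,fx=4,fy=4,interpolation=cv2.INTER_CUBIC))
```

```text
(no output)
```

View pics/w4c.png

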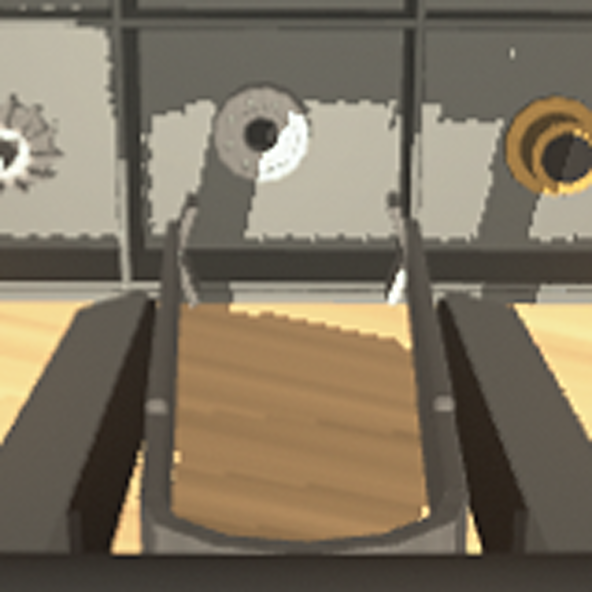

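View pics/s4c.png

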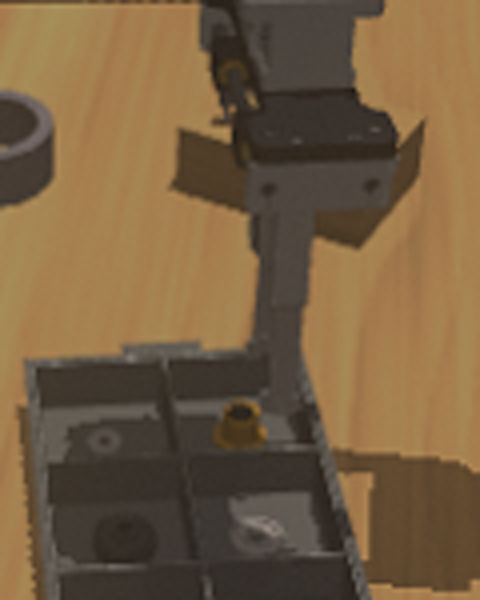

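Run:
```python
from h import *
np.set_printoptions(precision=4,suppress=True)
m=dict(np.load("w4.npz"))
f=lambda p:np.array(p,float)/3.7+(200,160)
b=atz("wrist",f([(262,132.5),(213,133),(311,133)]),.016,m);print("bearing",b)
j=atz("wrist",f([(190,200),(393,197)]),.121,m);jm=j.mean(0);d=j[0]-j[1];print(j,np.linalg.norm(d),np.degrees(np.arctan2(d[1],d[0])))
o=arm.get_obs();R=o["orientation"];print("jaw mid in tool",R.T@(jm-o["position"]))
print("tips est",jm-R[:,0]*.012,"tcp",o["position"])
# legs at grip lands
tr=atz("wrist",[(140,85),(407,85),(392,240),(157,240)],.04,m);print(tr,tr.mean(0));y=tr[3]-tr[2];print(np.degrees(np.arctan2(y[1],y[0])))
```

```text
bearing [[0.4648 0.0793 0.016 ]
 [0.461  0.0949 0.016 ]
 [0.4683 0.0636 0.016 ]]
[[0.4661 0.0939 0.121 ]
 [0.4776 0.0476 0.121 ]] 0.04771875839661484 103.99484461709959
jaw mid in tool [0.0074 0.0005 0.1697]
tips est [0.4602 0.068  0.121 ] tcp [0.4645 0.0696 0.2907]
[[ 0.5548  0.2407  0.04  ]
 [ 0.6186 -0.0338  0.04  ]
 [ 0.4504 -0.0719  0.04  ]
 [ 0.387   0.1996  0.04  ]] [0.5027 0.0837 0.04  ]
103.12579749732282
```

The bearing measures 32 mm across, as it should. The jaws need to go about +3 mm in x and +11 mm in y. I'll correct that, drop to just above the rim and look again.

```bash
python3 -m handwheel '[0,0,0,0.012,0.044,0,0, 0,0,0,0,0,-0.09,0, 0,0,0,0,0,-0.1,0, 0,0,0,0,0,-0.09,0, 0,0,0,0,0,0,0]'; python3 -c "
from h import *
m=arm.camera_model('wrist');np.savez('w5.npz',**m)
im=arm.capture('wrist')[:,:,::-1]
cv2.imwrite('pics/w5.png',cv2.resize(im[170:320,200:360],None,fx=4,fy=4,interpolation=cv2.INTER_CUBIC))
s=arm.capture('side')[:,:,::-1];cv2.imwrite('pics/s5.png',cv2.resize(s[170:290,260:380],None,fx=5,fy=5,interpolation=cv2.INTER_CUBIC))
"
```

```text
time: 8.05
position: [0.4665, 0.0815, 0.2193]
orientation: [[0.973, 0.229, -0.004], [0.229, -0.973, 0.0], [-0.004, -0.001, -1.0]]
contact_force: [-0.4, -0.2, -0.4]
width: 0.0481
```

View pics/w5.png

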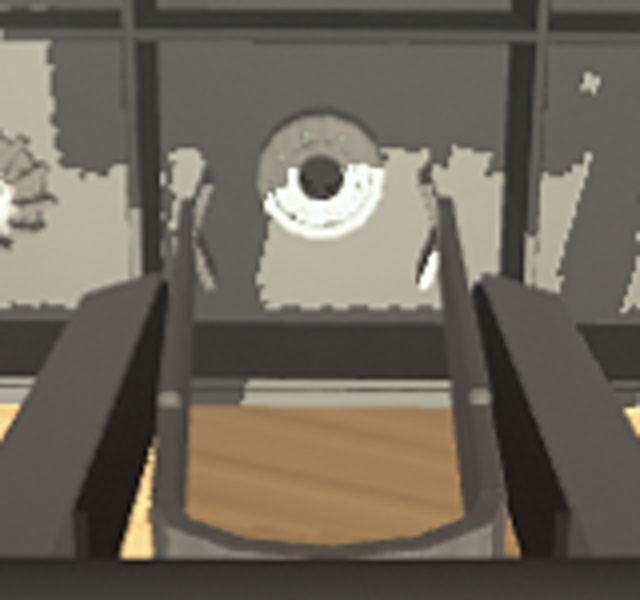

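View pics/s5.png

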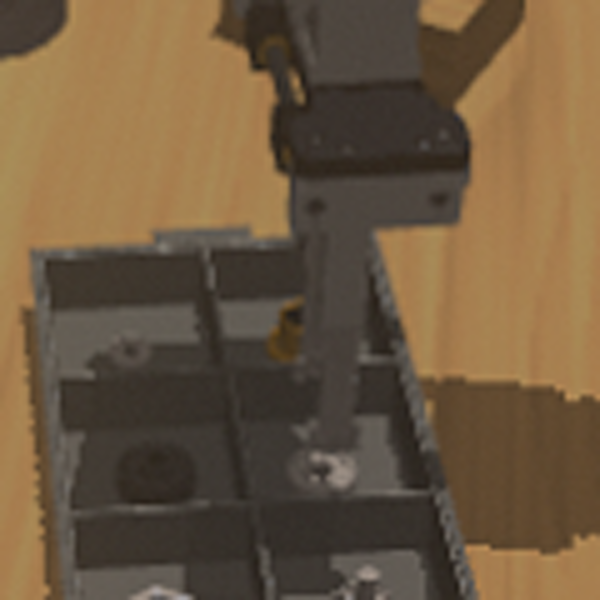

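Run:
```python
from h import *
np.set_printoptions(precision=4,suppress=True)
m=dict(np.load("w5.npz"))
f=lambda p:np.array(p,float)/4+(200,170)
o=arm.get_obs();R=o["orientation"];T=lambda X:(X-o["position"])@R
b=atz("wrist",f([(321,175),(258,175),(384,175)]),.016,m);print("bearing",b,T(b))
for z in (.05,.064):
    j=atz("wrist",f([(204,172),(430,172),(212,288),(430,287)]),z,m);print(z,T(j),T(j.mean(0)))
print(proj("wrist",(o["position"]+R@np.array([[x,y,.1695] for x in(-.012,.012) for y in (-.0215,.0215)]).T.T.T.T if 0 else np.array([o["position"]+R@np.array([x,y,.1695]) for x in(-.012,.012) for y in (-.0215,.0215)])),m)*4-np.array([800,680]))
```

```text
bearing [[0.4648 0.0796 0.016 ]
 [0.4613 0.0947 0.016 ]
 [0.4684 0.0645 0.016 ]] [[-0.0036  0.001   0.2052]
 [-0.0036 -0.0145  0.2052]
 [-0.0036  0.0166  0.2052]]
0.05 [[ 0.0061 -0.0244  0.1712]
 [ 0.0061  0.0246  0.1712]
 [-0.0206 -0.0233  0.1711]
 [-0.0204  0.0253  0.1711]] [-0.0072  0.0005  0.1712]
0.064 [[ 0.0098 -0.023   0.1572]
 [ 0.0098  0.0233  0.1572]
 [-0.0155 -0.022   0.1571]
 [-0.0152  0.0239  0.1572]] [-0.0028  0.0006  0.1572]
[[218.5531 253.6749]
 [414.4838 253.6729]
 [216.1407 147.3087]
 [416.7502 147.2978]]
```

Run:
```python
from h import *
np.set_printoptions(precision=4,suppress=True)
o=arm.get_obs();R=o["orientation"];print(o["position"],R[:,1],R[:,2])
s=arm.capture('side')[:,:,::-1]
k=6;c=cv2.resize(s[185:285,290:370],None,fx=k,fy=k,interpolation=cv2.INTER_CUBIC)
P=lambda x,y,z:tuple(np.round((proj("side",[o["position"]+R@np.array([x,y,z])])[0]-(290,185))*k).astype(int))
for x,col in ((-.002,(0,255,0)),(-.006,(0,0,255))):
    # jaw outer plate rectangle at left jaw, outside y=-.0265
    q=[P(x+a,-.0275,d) for a,d in ((-.012,.1555),(.012,.1555),(.012,.1695),(-.012,.1695))]
    cv2.polylines(c,[np.array([list(map(int,t)) for t in q])],True,col,1)
    print(q)
for a in (-.008,.008):
    cv2.line(c,tuple(map(int,P(a,-.025,0.03))),tuple(map(int,P(a,-.025,.097))),(255,0,0),1)
cv2.imwrite("pics/s6.png",c)
```

```text
[0.4679 0.0814 0.2212] [ 0.2288 -0.9735  0.0001] [ 0.0007  0.0001 -1.    ]
[(np.int64(246), np.int64(422)), (np.int64(182), np.int64(426)), (np.int64(180), np.int64(454)), (np.int64(243), np.int64(450))]
[(np.int64(257), np.int64(421)), (np.int64(193), np.int64(426)), (np.int64(191), np.int64(453)), (np.int64(254), np.int64(449))]
```

View pics/s6.png

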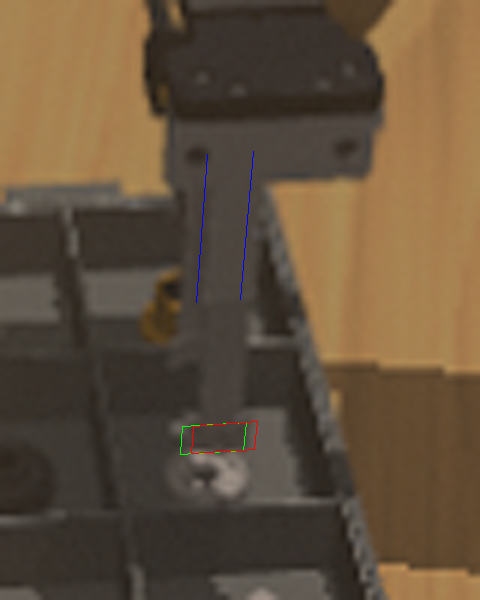

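Jaws and bearing line up in both views to within about 2 mm. I'll descend so the jaws' lower ends come about 2 mm above the floor.

```bash
python3 -m handwheel '[0,0,0,0,0,-0.05,0, 0,0,0,0,0,-0.05,0, 0,0,0,0,0,-0.03,0, 0,0,0,0,0,0,0, 0,0,0,0,0,0,0]'; python3 -c "
from h import *
im=arm.capture('wrist')[:,:,::-1]
cv2.imwrite('pics/w7.png',cv2.resize(im[170:320,200:360],None,fx=4,fy=4,interpolation=cv2.INTER_CUBIC))
s=arm.capture('side')[:,:,::-1];cv2.imwrite('pics/s7.png',cv2.resize(s[185:285,290:370],None,fx=6,fy=6,interpolation=cv2.INTER_CUBIC))
"
```

```text
time: 8.82
position: [0.4676, 0.081, 0.1883]
orientation: [[0.974, 0.228, 0.0], [0.228, -0.974, -0.0], [0.0, 0.0, -1.0]]
contact_force: [0.7, -0.8, -1.0]
width: 0.0484
```

View pics/w7.png

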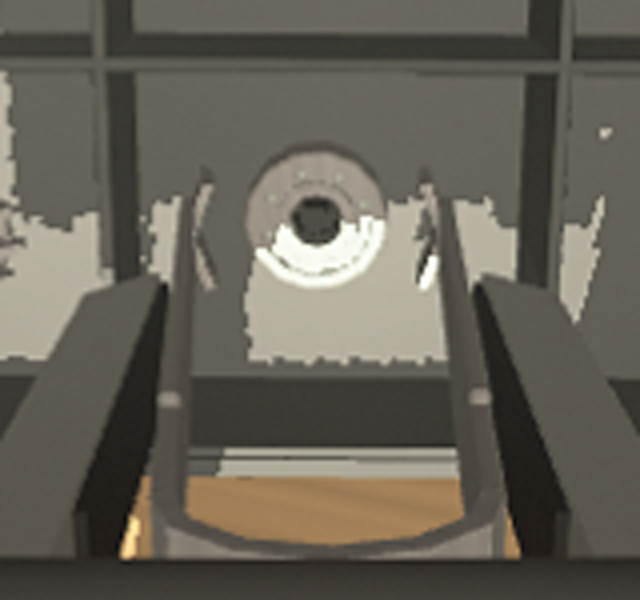

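View pics/s7.png

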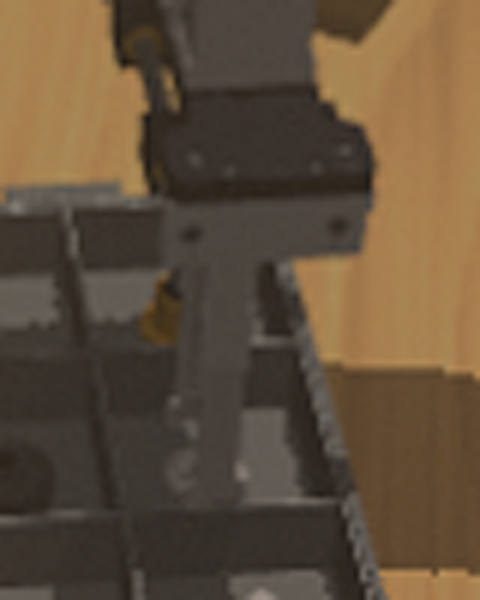

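```bash
python3 -m handwheel '[0,0,0,0,0,-0.024,0, 0,0,0,0,0,-0.026,0, 0,0,0,0,0,0,0, 0,0,0,0,0,0,0, 0,0,0,0,0,0,0]'; python3 -c "
from h import *
im=arm.capture('wrist')[:,:,::-1]
cv2.imwrite('pics/w8.png',cv2.resize(im[170:320,200:360],None,fx=4,fy=4,interpolation=cv2.INTER_CUBIC))
"
```

```text
time: 9.55
position: [0.4675, 0.081, 0.1758]
orientation: [[0.974, 0.228, 0.0], [0.228, -0.974, -0.0], [0.0, 0.0, -1.0]]
contact_force: [-1.1, -0.4, -0.5]
width: 0.048
```

View pics/w8.png

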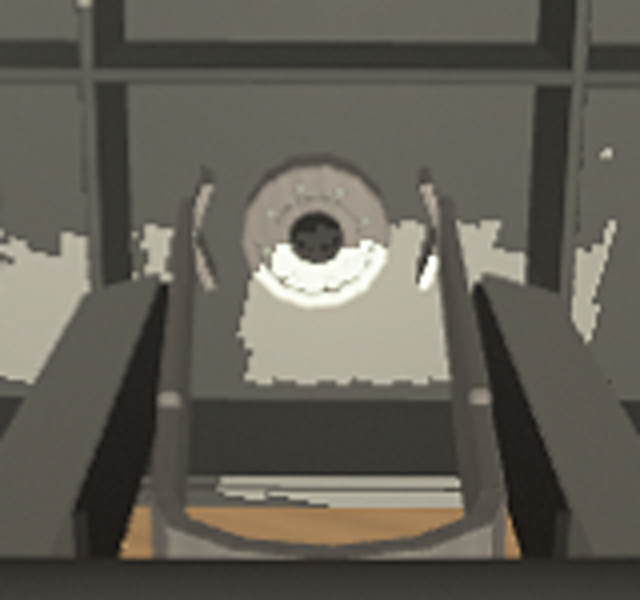

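The bearing at (316,236) lies midway between the jaws, with the V apexes at row ~236. I'll squeeze at 22 N.

```bash
python3 -m handwheel '[0,0,0,0,0,0,0, 0,0,0,0,0,0,0, 0,0,0,0,0,0,0, 0,0,0,0,0,0,0, 0,0,0,0,0,0,0]' 22; python3 -m handwheel '[0,0,0,0,0,0,0, 0,0,0,0,0,0,0, 0,0,0,0,0,0,0, 0,0,0,0,0,0,0, 0,0,0,0,0,0,0]' 25;python3 -c "
from h import *
im=arm.capture('wrist')[:,:,::-1]
cv2.imwrite('pics/w9.png',cv2.resize(im[170:320,200:360],None,fx=4,fy=4,interpolation=cv2.INTER_CUBIC))
"
```

```text
time: 10.22
position: [0.4675, 0.081, 0.1758]
orientation: [[0.974, 0.228, 0.0], [0.228, -0.974, -0.0], [0.0, 0.0, -1.0]]
contact_force: [0.1, -0.2, 1.8]
width: 0.0404
time: 10.85
position: [0.4675, 0.081, 0.1758]
orientation: [[0.974, 0.228, 0.0], [0.228, -0.974, -0.0], [0.0, 0.0, -1.0]]
contact_force: [-0.7, 0.7, 2.8]
width: 0.0398
```

View pics/w9.png

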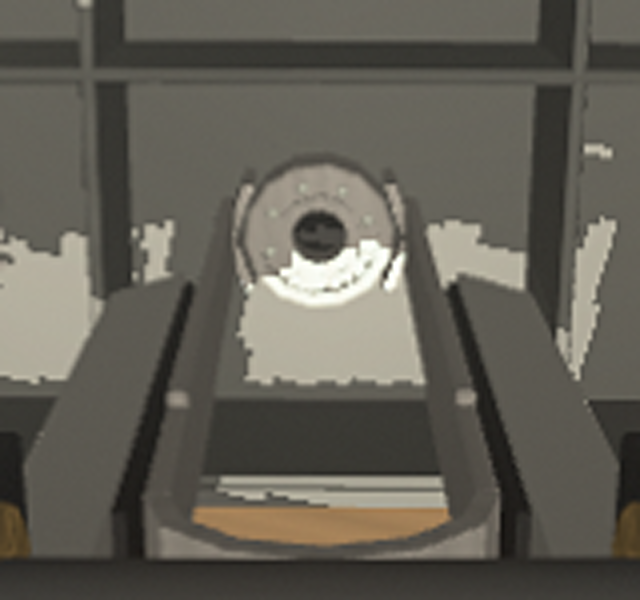

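Width is 39.8 mm (40 expected), and both jaws sit against the ring. I'll lift, starting gently.

```bash
python3 -m handwheel '[0,0,0,0,0,0.015,0, 0,0,0,0,0,0.03,0, 0,0,0,0,0,0.04,0, 0,0,0,0,0,0.05,0, 0,0,0,0,0,0.05,0]' 25; python3 -m handwheel '[0,0,0,0,0,0.06,0, 0,0,0,0,0,0.06,0, 0,0,0,0,0,0.06,0, 0,0,0,0,0,0.06,0, 0,0,0,0,0,0.06,0]' 25; python3 -m handwheel '[0,0,0,0,0,0.04,0, 0,0,0,0,0,0.025,0, 0,0,0,0,0,0,0, 0,0,0,0,0,0,0, 0,0,0,0,0,0,0]' 25; python3 -c "
from h import *
im=arm.capture('wrist')[:,:,::-1]
cv2.imwrite('pics/w10.png',im)
cv2.imwrite('pics/s10.png',arm.capture('side')[:,:,::-1])
"
```

```text
time: 11.52
position: [0.4675, 0.081, 0.2231]
orientation: [[0.974, 0.229, 0.001], [0.229, -0.974, -0.0], [0.001, 0.0, -1.0]]
contact_force: [0.1, -0.3, -1.9]
width: 0.0401
time: 12.15
position: [0.4674, 0.081, 0.298]
orientation: [[0.974, 0.229, 0.0], [0.229, -0.974, -0.0], [0.0, 0.0, -1.0]]
contact_force: [0.8, 0.1, -2.1]
width: 0.0401
time: 12.78
position: [0.4672, 0.081, 0.3127]
orientation: [[0.974, 0.228, -0.001], [0.228, -0.974, -0.0], [-0.001, -0.0, -1.0]]
contact_force: [-0.3, -0.1, -1.3]
width: 0.0402
```

View pics/w10.png

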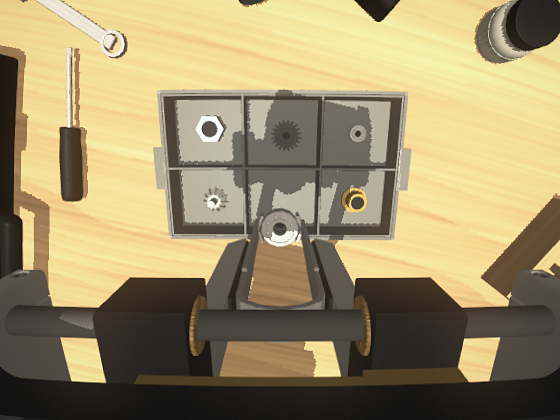

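View pics/s10.png

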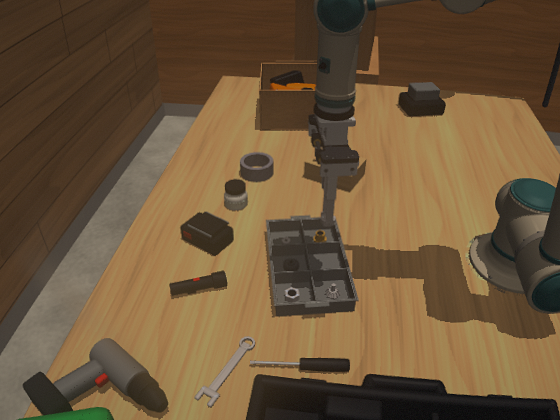

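The bearing is in the jaws at (280,228) in the wrist view, its compartment is empty, and the other five parts and the bench things look unmoved. One rest call, then a last check and hand-in.

```bash
python3 -m handwheel '[0,0,0,0,0,0,0, 0,0,0,0,0,0,0, 0,0,0,0,0,0,0, 0,0,0,0,0,0,0, 0,0,0,0,0,0,0]' 25
python3 - <<'E'
from h import *
np.set_printoptions(precision=4,suppress=True)
o=arm.get_obs();m=arm.camera_model("wrist");im=arm.capture("wrist")[:,:,::-1]
cv2.imwrite("pics/w11.png",cv2.resize(im[190:310,210:350],None,fx=5,fy=5,interpolation=cv2.INTER_CUBIC))
np.savez("w11.npz",**m)
t=arm.capture("top")[:,:,::-1]; cv2.imwrite("pics/t11.png",t)
E
```

```text
time: 13.5
position: [0.4674, 0.081, 0.3132]
orientation: [[0.974, 0.228, 0.0], [0.228, -0.974, -0.0], [0.0, 0.0, -1.0]]
contact_force: [0.1, -0.4, -1.2]
width: 0.0403
```

View pics/w11.png

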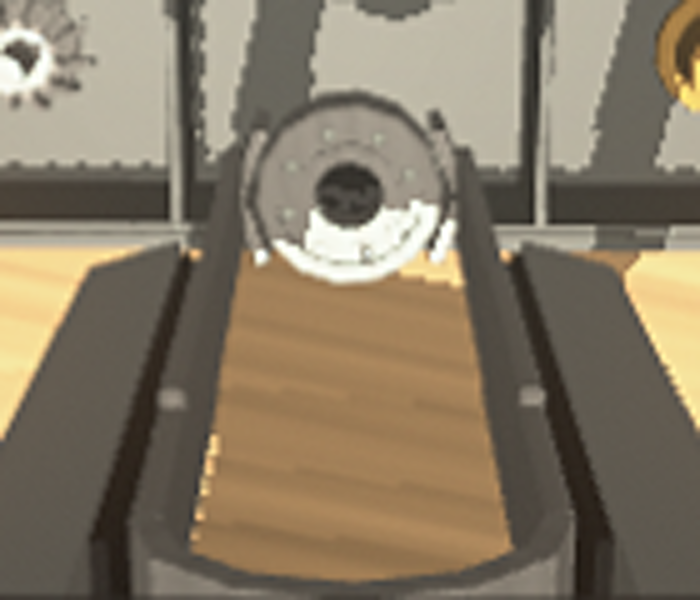

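View pics/t11.png

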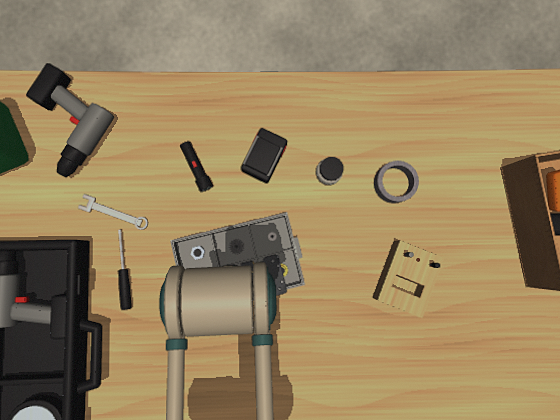

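The bearing sits at the same wrist-image spot as when it was gripped, (280,229), so it hasn't slipped. It has risen 137 mm with the arm, to z ≈ 0.147 m. Handing in.

```bash
python3 -c "
from plant import arm
print(arm.finish_job()); print(arm.get_obs()['width'])"
```

```text
the job is handed in; nothing more can be done
None
the job is handed in; nothing more can be done
```

I handed the job in with the large bearing held in the squeezed tongs, at rest about 10.7 cm above the tray's rim. It took 13.6 s of the 42 s allowed; no verdict was reported.

**What I did:** I gripped the tongs at their lands with 5–6 N and drew them out of the holder. I turned them about 35° to line up with the tray, lowered the open jaws over the bearing and squeezed at 25 N. Then I lifted straight up 137 mm.

**Last checks:**
- **Grip:** the opening was 40.3 mm, against the 40 mm expected with the jaws on the bearing. The wrist view showed both jaws on the ring. The ring was at the same image spot as when it was gripped, so it had not slipped.
- **Height:** the bearing's centre is at about z = 0.147 m, worked out from the arm's rise rather than measured separately.
- **Other things:** the bench things, the other five parts and the empty compartment looked right by eye. The arm hid part of the tray in the last top view, so I judged those parts from the wrist and side views.

**Small disagreements:**
- The wrist and fixed cameras placed the bearing about 3 mm apart. I used the wrist view, since it showed the jaws and bearing together.
- With the tongs gripped open, the opening read about 48 mm instead of 46 mm, apart from one reading of 43.5 mm during the first lift.

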